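# Move the fallout witness disc into its transport tray

## Robot

A 6-joint arm with a two-finger parallel gripper is mounted at the origin on a cart in front of the work surface, level with it; the furniture and walls round the work are solid. World frame = base frame: x ahead of the robot, y to its left, z up, the work surface at z = 0. Lengths are in m, angles in degrees, forces in N, time in s.
With the tool pointing down it reaches from about 0.425 to 0.95 m from the base axis. Payload 3.5 kg.
Tool frame: the origin (TCP) lies between the finger pads; the fingertips stand 17 mm ahead of it and the grasp point (between the pads) lies 2 mm behind it (manip.tip_extent is the distance from the TCP to the fingertips, in m); z points along the fingers, y is the line along which they close (so a half turn about z gives the same grasp; the last joint's range is limited). The gripper opens to 85 mm and grips with 20 to 120 N. Pads are 22 mm wide; open, the fingers measure 114 mm over their backs; the gripper's body (76 mm by 85 mm) begins 54 mm behind the grasp point. The pads swing forward as they close: fully open they stand 13 mm farther back than shut.
Start: joints at [-79.698, 16.404, 90.338, -0, 73.258, -8.594], TCP at [0.219, -0.639, 0.248] pointing down, gripper open.
Joint ranges: [-158.93, 158.93], [-51.34, 127.21], [12.03, 142.37], [-87.48, 267.48], [13.55, 161.25], [-162.69, 162.69]. Speed limits (degrees/s): [159.86, 159.86, 180, 180, 180, 180].

## Interface

Orientations are given as [roll, pitch, yaw] about the fixed x, y, z axes, in that order (R = Rz(yaw) Ry(pitch) Rx(roll)).
In Python, from bench import manip gives the robot as it stands.
- The arm moves only by the shell command python3 shift.py 'ROWS'. ROWS is rows parted by semicolons, their numbers by spaces, 1 to 10 of them, each of 5 numbers: dx, dy, dz in m, then a turn about the tool's z in degrees, then the finger opening in m; each row shifts and turns the commanded pose from where the row before left it, along the tool's axes as they then stand; what a row does not reach is not made up. A row lasts 1/10 s, in which the tool goes at most 0.05 m and 8.59 degrees, less where a joint would pass 70% of its speed; a pose out of reach is approached as far as the arm can. The fingers move at their own pace and stop on an object; the grip force is fixed at half the most. Time passes only in rows, so rows that do not move let the fingers close. It prints the time, the measured TCP pose, the force, the opening and the grip force at its end.
- manip.observe(): the state, without advancing time (a new reading comes with each control period).
- manip.get_image(name): name is "side" or "top"; returns a dict with "color" (384x512x3 uint8, blue, green, red), "range_z" (384x512 float32, m along the optical axis (not along the pixel's ray), 0 where there is no reading), "fx", "fy", "cx", "cy" (pixels), "position" and "rotation" of the camera in the world. Camera axes: x right, y up, looking along -z (the intrinsics and any distortion apply to the point x, -y, -z); pixel columns grow to the right and rows downward; lengths in m; the calibration is good to about 2 mm. A picture is of the moment at which its call begins.
- manip.job_done(): hands the job in; it is judged then, once.
The state is a dict: "time": time; "qpos": joint angles; "qd": joint speeds; "joint_torque": joint torques, N m; "position": TCP position; "tcp_rot": TCP orientation; "ft_force": force on the tool from outside, world axes, zero at the start; "moment": the same for the moment, N m; "gripper_width": finger opening in m; "finger_force": force on a finger pad.
Only numpy, scipy, OpenCV 4.12 (cv2) and the standard library are available. Lean on these libraries where they do the work, as an engineer would, in place of code of your own. Each camera call takes 0.05 s, during which the arm holds its last target. There are 200 camera calls.

## Task

The polished witness disc has finished its exposure on the pin stand. Slide the blade of the flat lifter under it, lift it off the pins and, keeping it level, lower it gently onto the ledges of the white transport tray so that it lies flat between the four posts; then draw the lifter out and lay it flat on the bench, clear of the tray and the stand. Never touch the disc with the gripper, and leave the other things on the bench where they are.

Things in the scene. Friction and masses are not known exactly. Their poses are not given: they have to be found in the camera images.
- disc: loose: round polished dark metal witness disc, 100 mm diameter, 4 mm thick, about 80 g; origin at the centre of its underside, z up. Starts lying on the stand's pins.
- stand: fixed: round aluminium base, 132 mm wide, 6 mm thick, with four 16 mm thick steel pins at x +-25, y +-43 mm (70 mm free between left and right pins). Pin shoulders carry the disc's underside 24 mm above the bench, 18 mm above the base; outer nibs up to 31 mm high centre it to 3 mm. Origin: centre of underside. The lifter enters along the stand's +x, from the robot's side.
- tray: fixed: white plastic tray, 134 (x) x 142 mm (y), floor 5 mm thick, walls 34 mm high, 76 mm wide opening in the front (-x) wall. Two ledges along x, tops 22 mm high, carry the disc; 72 mm wide channel between them for the blade. Origin: centre of underside, below the disc's place. The blade is lowered into the channel pointing along +x and drawn out of the front along -x.
- lifter: loose: flat spatula-like lifter, about 160 g, flat on the bench. Aluminium blade 46 mm wide, 3 mm thick; round nose at x = +35 mm, heel bar 7.5 mm high at x = -54 to -58 mm that stops the disc's edge; behind it a tang 24 mm wide, 3 mm thick, back to x = -192 mm. Origin: underside of the blade, below the place of the disc's centre; x points to the nose, z up.
- tape_roll: bystander: roll of masking tape lying flat, 100 mm across, 25 mm high; origin at the centre of its underside
- t_handle: bystander: hex key with red T-handle, 132 x 77 x 16 mm; origin at the centre of its underside
- tray_seat (a point): point in the tray, 22 mm above its origin: centre of the disc's underside when seated on the ledges. Around it four tapered posts at x +-38, y +-45.5 mm, 11 mm thick at the foot, tips 33.5 mm above the bench, centre the disc to about 4 mm.
- lifter_grip (a point): where to grip the lifter, across its y from above: middle of its level black handle bar, at x = -134, z = 57 mm in the lifter's frame. The bar is 18 mm wide (y), 26 mm high (z 43 to 69 mm), x from -84 to -184 mm, on two uprights at x = -96 and -172 mm.

How it is judged:
By the outcome, as a careful person would: the job done as asked, in the order asked, and still so for the second after the job is handed in, with the robot touching nothing.
It also fails if it takes over 58 s, if anything falls off the work surface, if the arm or the gripper's body presses on something with over 40 N, if the wrist force passes 120 N, or if a joint passes its speed limit or range.

## Working session

There is one attempt and no reset: what is moved stays moved. The work goes in short steps, Python scripts to look and compute and a shell command to move; the robot and the scene stay as the last step left them, time stands still between calls to the robot, and variables do not carry over. Pictures are saved under pics/ and viewed, at most 12 in all, crops included, and the job is handed in when it is done.

```bash
ls; mkdir -p pics
cat > h.py <<'E'
import numpy as np,cv2
from bench import manip
def cap(n):
    d=manip.get_image(n); np.savez(f'pics/{n}.npz',**d); return d
def load(n): return dict(np.load(f'pics/{n}.npz'))
def ray(d,u,v):
    r=np.array([(u-d['cx'])/d['fx'],-(v-d['cy'])/d['fy'],-1.0]); return np.array(d['position']),np.array(d['rotation'])@r
def onz(d,u,v,z):
    p,r=ray(d,u,v); return p+r*(z-p[2])/r[2]
def cloud(d):
    v,u=np.mgrid[:384,:512]; z=d['range_z']
    c=np.stack([(u-d['cx'])/d['fx']*z,-(v-d['cy'])/d['fy']*z,-z],-1)
    return c@np.array(d['rotation']).T+np.array(d['position'])
E
python3 - <<'E'
from h import *
a=cap('top');b=cap('side')
for n,d in(('top',a),('side',b)):
    print(n,{k:np.round(v,4).tolist() for k,v in d.items() if k not in('color','range_z')},(d['range_z']>0).mean())
    cv2.imwrite(f'pics/{n}0.png',d['color'])
o=manip.observe();print(o)
E
```

```text
bench.py
pics
shift.py
top {'fx': 428.4653, 'fy': 428.4653, 'cx': 254.4049, 'cy': 191.6682, 'position': [0.4669, -0.2438, 1.0844], 'rotation': [6.2686, -0.8772, -90.1756]} 0.996063232421875
side {'fx': 398.4313, 'fy': 398.4313, 'cx': 252.3721, 'cy': 188.2444, 'position': [0.3646, 0.425, 0.621], 'rotation': [51.9524, 0.3101, -163.0778]} 0.9960428873697916
{'time': 0.1, 'qpos': array([-7.96976535e+01,  1.64508973e+01,  9.04170911e+01,  1.98736698e-03,
        7.32600596e+01, -8.59484429e+00]), 'qd': array([-0.08289169, -0.13217986, -0.16821883,  0.04173729,  0.11919174,
        0.00658525]), 'joint_torque': array([ 8.06549124e-04, -4.07299411e+01, -2.93698382e+01, -1.56834440e-04,
        3.40408405e-03,  4.90888056e-06]), 'position': array([ 0.21853783, -0.63802944,  0.24703076]), 'tcp_rot': array([-1.79873674e+02, -2.10167909e-02,  1.88965931e+01]), 'ft_force': array([ 0.20846186, -0.75474011,  0.13932785]), 'moment': array([ 0.06830272, -0.02645807, -0.032697  ]), 'finger_force': 0.0, 'gripper_width': 0.0853747075770886}
```

View pics/top0.png

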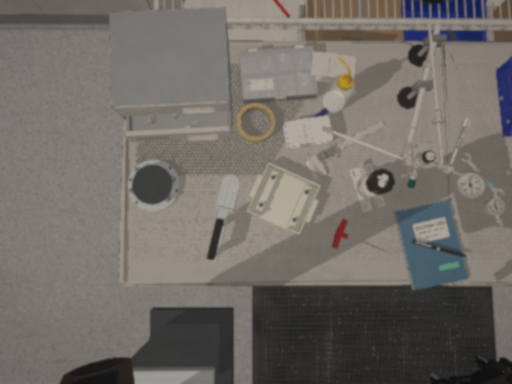

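View pics/side0.png

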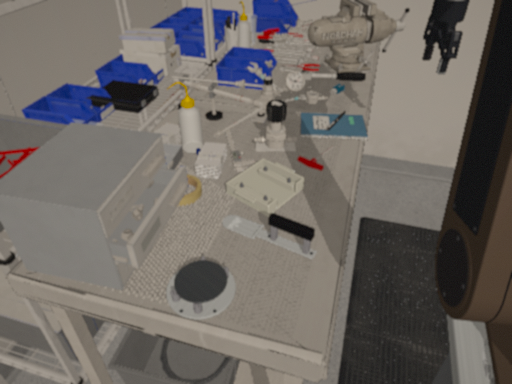

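```bash
sed -i 's/^import numpy as np,cv2/import numpy as np,cv2\nfrom scipy.spatial.transform import Rotation as Ro/; s/    d=manip.get_image(n);/    d=dict(manip.get_image(n)); d["rotation"]=Ro.from_euler("xyz",d["rotation"],degrees=True).as_matrix();/' h.py
python3 - <<'E'
import numpy as np
from scipy.spatial.transform import Rotation as Ro
for n in('top','side'):
    d=dict(np.load(f'pics/{n}.npz'));d["rotation"]=Ro.from_euler("xyz",d["rotation"],degrees=True).as_matrix();np.savez(f'pics/{n}.npz',**d)
from h import *
for n in('top','side'):
    c=cloud(load(n)); print(n,np.percentile(c[...,2],[1,10,30,50,70,90,99]).round(4))
E
python3 - <<'E'
from h import *
a=load('top')['color'];b=load('side')['color']
f=lambda i,x,y,w,h:cv2.resize(i[y:y+h,x:x+w],(400,300),interpolation=cv2.INTER_CUBIC)
o=np.vstack([np.hstack([f(a,113,154,80,60),f(a,244,154,88,66)]),np.hstack([f(b,155,245,92,69),f(b,220,150,100,75)])])
cv2.imwrite('pics/c1.png',o)
E
```

```text
(no output)
```

View pics/c1.png

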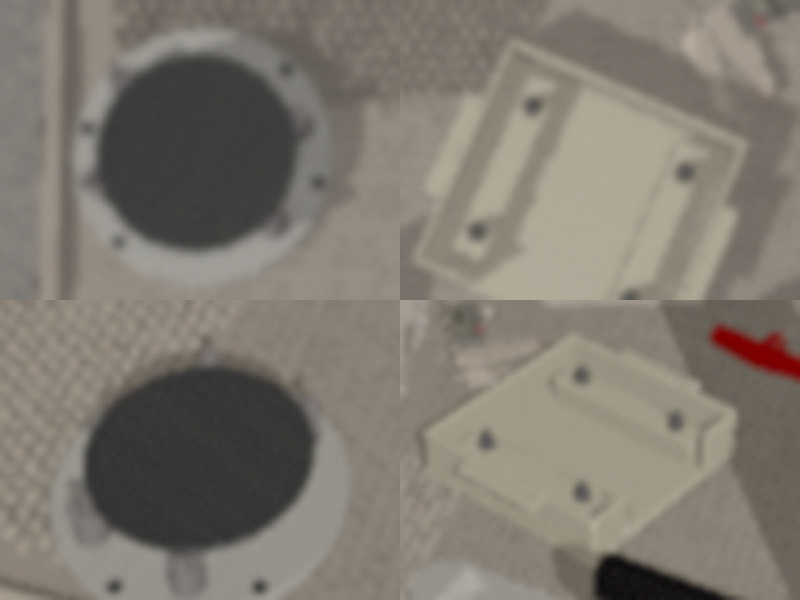

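```bash
cat >> h.py <<'E'
def tri(a,pa,b,pb):
    p,r=ray(a,*pa);q,s=ray(b,*pb)
    t=np.linalg.lstsq(np.stack([r,-s],1),q-p,rcond=None)[0]
    return (p+r*t[0]+q+s*t[1])/2,np.linalg.norm(p+r*t[0]-q-s*t[1])
def blobs(d,box,thr,amin,amax=1e9,below=True):
    x,y,w,h=box; g=cv2.cvtColor(d['color'],cv2.COLOR_BGR2GRAY)[y:y+h,x:x+w]
    g=cv2.resize(g,None,fx=4,fy=4,interpolation=cv2.INTER_CUBIC)
    m=((g<thr) if below else (g>thr)).astype(np.uint8)
    out=[]
    for c in cv2.findContours(m,cv2.RETR_EXTERNAL,cv2.CHAIN_APPROX_NONE)[0]:
        A=cv2.contourArea(c)/16
        if amin<A<amax: out.append((A,(c[:,0,:]+.5)/4-.5+[x,y]))
    return sorted(out,key=lambda o:-o[0])
E
python3 - <<'E'
from h import *
a,b=load('top'),load('side');np.set_printoptions(precision=4,suppress=True)
ca,cb=cloud(a),cloud(b)
for n,d,bx in(('top',a,(125,150,60,65)),('side',b,(160,250,80,60))):
    A,p=blobs(d,bx,95,200)[0]; 
    P=np.array([onz(d,u,v,.028) for u,v in p])
    (c,s,an)=cv2.fitEllipse((P[:,:2]*1e3).astype(np.float32))
    m=p.mean(0).round().astype(int);cl=cloud(d)
    print('disc',n,A,c,s,'px',m,'depth z',np.median(cl[m[1]-5:m[1]+6,m[0]-5:m[0]+6,2]))
    e=cv2.fitEllipse(p.astype(np.float32)); print(e)
for n,d,bx in(('top',a,(246,160,75,75)),('side',b,(225,155,75,60))):
    for thr in(120,):
        for A,p in blobs(d,bx,thr,2,60):
            m=p.mean(0); print(n,'post',A,m,onz(d,*m,.0335))
for n,d,bx in(('top',a,(200,205,28,60)),('side',b,(260,205,60,40))):
    A,p=blobs(d,bx,70,40)[0];P=np.array([onz(d,u,v,.069) for u,v in p])
    r=cv2.minAreaRect((P[:,:2]*1e3).astype(np.float32));print('handle',n,A,r,p.mean(0))
for z0,z1 in((.015,.03),(.03,.05),(.05,.09)):
  M=(cb[...,2]>z0)&(cb[...,2]<z1);
  pass
np.set_printoptions(linewidth=200)
print((ca[210:262:4,204:232:3,2]*1e3).round())
E
```

```text
disc top 1229.875 (602.6162109375, -7.671130657196045) (96.47728729248047, 101.32625579833984) px [153 184] depth z 0.028000746477103933
((152.3511505126953, 183.9757537841797), (38.61888885498047, 41.09258270263672), 82.8943862915039)
disc side 1792.25 (600.9622192382812, -6.294405460357666) (98.49755859375, 101.3624496459961) px [200 281] depth z 0.027387422915590376
((200.15460205078125, 280.7065124511719), (42.46641540527344, 53.77534484863281), 74.99420928955078)
top post 54.96875 [247.0477 221.3735] [ 0.5091 -0.242   0.0335]
top post 10.875 [306.5341 191.4034] [ 0.5827 -0.3892  0.0335]
top post 10.28125 [294.436  219.2226] [ 0.5141 -0.3583  0.0335]
top post 9.96875 [260.7165 204.3323] [ 0.5509 -0.2757  0.0335]
top post 9.65625 [273.0335 176.6311] [ 0.6197 -0.3065  0.0335]
top post 6.4375 [246.4022 205.1902] [ 0.5488 -0.2405  0.0335]
side post 52.1875 [235.6573 157.4504] [ 0.6674 -0.4066  0.0335]
side post 18.8125 [261.2051 213.1795] [ 0.5413 -0.2121  0.0335]
side post 16.375 [273.6277 213.6729] [ 0.5146 -0.2183  0.0335]
side post 12.8125 [288.3802 179.8333] [ 0.5111 -0.3495  0.
[... 467 characters left out ...]
 side 570.78125 ((464.70904541015625, -152.85403442382812), (36.099918365478516, 103.16809844970703), 76.15055847167969) [290.9121 226.4632]
[[ 2. -3.  3. -0. -5.  1.  4.  6.  8.  6.]
 [ 1.  2.  2.  2. -1.  2.  5.  3.  2.  3.]
 [-2. -1.  4. -3.  1. 69.  7.  4. -0.  2.]
 [-2. -1. -1. -4. 64. 70. 69.  4. -3. -2.]
 [ 2. -3.  3.  1. 69. 67. 55.  1. -3.  1.]
 [ 2. -0.  3. 66. 67. 70.  2. -1. -1.  1.]
 [-2.  1.  1. 68. 70. 64.  2. -3.  0. -1.]
 [ 1.  0. -3. 65. 65. 56.  0.  2. -1. -4.]
 [-2.  0. 66. 66. 69.  2.  3. -1. -4.  0.]
 [-4. -2. 73. 70. 65.  4.  0. -1. -0.  0.]
 [-1.  3. 70. 70. 57.  0.  2. -0.  0. -0.]
 [ 2. 65. 67. 71.  7.  1. -0.  2. -2.  0.]
 [-0. 68. 67. 69.  4.  0. -1. -1.  2.  0.]]
```

Run:
```python
from h import *
np.set_printoptions(precision=4,suppress=True,linewidth=200)
C=np.array([.6018,-.007])
for n in('top','side'):
    d=load(n);c=cloud(d);q=c[...,:2]-C;r=np.hypot(q[...,0],q[...,1]);th=np.degrees(np.arctan2(q[...,1],q[...,0]))
    m=(r>.0505)&(r<.063)&(c[...,2]>.013)&(c[...,2]<.04)
    g=cv2.cvtColor(d['color'],cv2.COLOR_BGR2GRAY)
    i=np.argsort(th[m]);print(n,m.sum());print(np.c_[th[m],r[m]*1e3,c[...,2][m]*1e3,g[m]][i].round().astype(int).tolist())
# holes
a,b=load('top'),load('side')
for n,d,bx in(('top',a,(125,155,58,58)),('side',b,(160,250,85,70))):
    for A,p in blobs(d,bx,112,.3,30):
        m=p.mean(0);P=onz(d,*m,.006)[:2]-C;print(n,A,m,np.degrees(np.arctan2(P[1],P[0])),np.hypot(*P))
# handle via cloud
c=cloud(a);m=np.zeros((384,512),bool);m[205:265,200:230]=1;m&=(c[...,2]>.055)&(c[...,2]<.08);P=c[m]
mu=P.mean(0);w=np.linalg.svd(P[:,:2]-mu[:2])[2][0];t=(P[:,:2]-mu[:2])@w;print('handle cloud',mu,np.degrees(np.arctan2(w[1],w[0])),t.min(),t.max())
c=cloud(b);m=np.zeros((384,512),bool);m[200:255,255:325]=1;m&=(c[...,2]>.059)&(c[...,2]<.08);P=c[m]
mu=P.mean(0);w=np.linalg.svd(P[:,:2]-mu[:2])[2][0];t=(P[:,:2]-mu[:2])@w;print('handle cloud side',mu,np.degrees(np.arctan2(w[1],w[0])),t.min(),t.max())
# blade
A,p=blobs(a,(212,168,32,48),178,100,below=False)[0];P=np.array([onz(a,u,v,.003) for u,v in p])[:,:2]
print('blade',A,cv2.minAreaRect((P*1e3).astype(np.float32)),P[P[:,0].argmax()])
```

```text
top 72
[[-139, 52, 25, 122], [-137, 53, 23, 117], [-135, 55, 24, 108], [-134, 54, 33, 109], [-133, 55, 30, 101], [-132, 51, 30, 98], [-131, 54, 19, 96], [-131, 53, 32, 97], [-129, 54, 24, 93], [-128, 54, 14, 101], [-127, 52, 23, 93], [-80, 51, 19, 86], [-77, 52, 21, 84], [-77, 53, 16, 90], [-75, 55, 22, 89], [-75, 52, 23, 90], [-74, 56, 26, 94], [-73, 53, 26, 98], [-72, 51, 27, 93], [-72, 57, 30, 105], [-71, 55, 31, 106], [-70, 52, 31, 100], [-69, 56, 33, 111], [-66, 52, 23, 105], [-64, 53, 23, 111], [-62, 51, 23, 104], [-1, 51, 28, 107], [16, 51, 25, 93], [37, 51, 26, 101], [40, 57, 24, 131], [40, 55, 20, 113], [41, 51, 28, 93], [42, 55, 25, 114], [42, 59, 25, 126], [44, 57, 24, 111], [44, 54, 21, 103], [45, 57, 29, 110], [45, 61, 29, 123], [45, 56, 23, 104], [46, 58, 34, 119], [47, 56, 28, 106], [47, 53, 25, 102], [48, 60, 33, 133], [49, 58, 27, 118], [49, 55, 26, 110], [49, 51, 28, 91], [51, 57, 23, 124], [51, 54, 21, 108], [53, 56, 23, 128], [55, 54, 24, 129], [63, 51, 27, 120], [81, 51, 25, 108], [83, 51, 26, 107], [97, 54, 22, 121], [99, 56, 24, 125], [100, 54, 24, 109], [102, 
[... 4124 characters left out ...]
248258345503 0.07136275024545416
side 19.84375 [168.9458 312.8844] 65.13762662660304 0.07752585488722641
side 6.71875 [180.8144 310.4659] 76.45204708585119 0.06130042730922126
side 6.40625 [214.2311 310.5417] 135.63790066909831 0.06068413411970045
side 1.84375 [194.2566 308.0724] 98.09965162851829 0.04844454041443693
side 1.8125 [200.625 307.875] 111.81877434238064 0.04767018482915754
handle cloud [ 0.4672 -0.1661  0.068 ] 166.3853719504204 -0.050220972073716424 0.04982599424594929
handle cloud side [ 0.4641 -0.162   0.0664] 166.63184743837087 -0.051082246230262744 0.04799082537397552Traceback (most recent call last):
  File "<stdin>", line 20, in <module>
IndexError: list index out of range
```

```bash
cat >> h.py <<'E'
def go(x,y,z):
    "remaining move to world x,y,z in the tool's axes now"
    o=manip.observe();R=Ro.from_euler('xyz',o['tcp_rot'],degrees=True).as_matrix()
    print('t',o['time'],'pos',o['position'].round(4),'rpy',o['tcp_rot'].round(2),'w',round(o['gripper_width'],4),'q',o['qpos'].round(1),'f',o['ft_force'].round(1));print('tool delta',(R.T@(np.array([x,y,z])-o['position'])).round(4))
E
python3 shift.py '0 0 0 8.1 .085;0 0 0 8.1 .085;0 0 0 8.1 .085;0 0 0 8.1 .085;0.012 -.04 0 0 .085;0.012 -.04 0 0 .085;0.012 -.04 0 0 .085;0.012 -.04 0 0 .085;0.012 -.04 0 0 .085;0.012 -.04 0 0 .085'
python3 shift.py '0.012 -.04 0 0 .085;0.012 -.04 0 0 .085;0.012 -.04 0 0 .085;0.012 -.04 0 0 .085;0.012 -.04 0 0 .085;0.012 -.04 0.0 0 .085;0 0 0 0 .085;0 0 0 0 .085;0 0 0 0 .085'
python3 -c "
from h import *
go(.4898,-.1711,.12)"
```

```text
time: 1.1
position: [0.3451, -0.4202, 0.2477]
tcp_rot: [-180.0, 0.0, -13.5]
ft_force: [0.5, 0.2, 0.0]
gripper_width: 0.0849
finger_force: 0.0
time: 2.0
position: [0.4703, -0.2061, 0.248]
tcp_rot: [180.0, 0.0, -13.5]
ft_force: [0.3, 0.5, -0.8]
gripper_width: 0.085
finger_force: 0.0
t 2.0 pos [ 0.4703 -0.2061  0.248 ] rpy [ 1.7999e+02  3.0000e-02 -1.3540e+01] w 0.085 q [-35.   -4.2 112.8  -0.   71.5  68.6] f [ 0.3  0.5 -0.8]
tool delta [ 0.0108 -0.0386  0.128 ]
```

```bash
python3 shift.py '.011 -.0386 0 0 .085;0 0 .04 0 .085;0 0 .04 0 .085;0 0 .04 0 .085;0 0 .04 0 .085;0 0 .033 0 .085;0 0 0 0 .085;0 0 0 0 .085'
python3 - <<'E'
from h import *
go(.4898,-.1711,.055)
d=cap('side');cv2.imwrite('pics/s1.png',cv2.resize(d['color'][130:330,180:400],(660,600)))
E
```

```text
time: 2.8
position: [0.4901, -0.1716, 0.0554]
tcp_rot: [-180.0, 0.1, -13.6]
ft_force: [-0.6, -0.1, 0.1]
gripper_width: 0.0851
finger_force: 0.0
t 2.8 pos [ 0.4901 -0.1716  0.0554] rpy [-1.7999e+02  5.0000e-02 -1.3610e+01] w 0.0851 q [-30.5  11.3 119.1  -0.   49.6  73.1] f [-0.6 -0.1  0.1]
tool delta [-0.0004 -0.0004  0.0004]
```

View pics/s1.png

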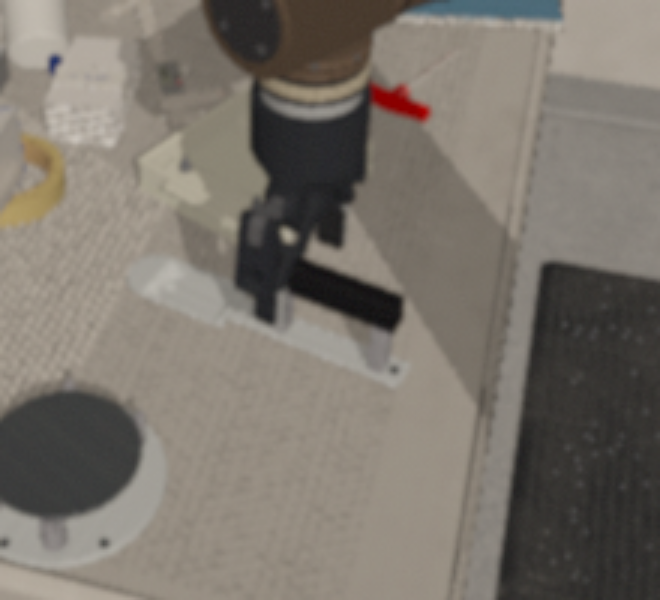

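The fingers straddle the front part of the black bar (finger tip at crop (265,315), bar to (400,300)); nothing else is touched. Closing.

```bash
python3 shift.py '0 0 0 0 .01;0 0 0 0 .01;0 0 0 0 .01;0 0 0 0 .01;0 0 0 0 .01;0 0 0 0 .01;0 0 -.01 0 .01;0 0 -.03 0 .01;0 0 -.04 0 .01;0 0 0 0 .01'
python3 - <<'E'
from h import *
np.set_printoptions(precision=4,suppress=True)
go(.4898,-.1711,.055)
for n in('top','side'):
    d=cap(n);print(d['color'].mean());cv2.imwrite(f'pics/{n}2.png',cv2.resize(d['color'][130:300,130:330],(400,340)))
cv2.imwrite('pics/c2.png',np.hstack([cv2.imread('pics/top2.png'),cv2.imread('pics/side2.png')]))
E
```

```text
time: 3.85
position: [0.4938, -0.1723, 0.1414]
tcp_rot: [179.8, -0.6, -13.5]
ft_force: [0.8, -0.5, -0.5]
gripper_width: 0.0166
finger_force: 58.8
t 3.85 pos [ 0.4938 -0.1723  0.1414] rpy [179.82  -0.63 -13.49] w 0.0166 q [-30.4   3.6 116.9   0.   58.8  73.1] f [ 0.8 -0.5 -0.5]
tool delta [-0.0051 -0.0005  0.0864]
115.47073703342014
112.58366563585069
```

View pics/c2.png

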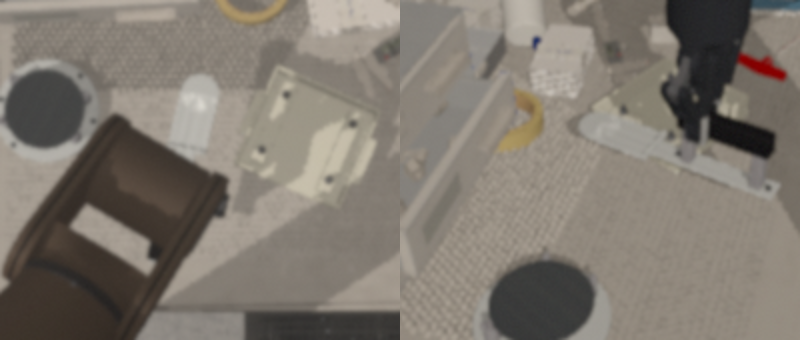

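```bash
cat >> h.py <<'E'
def lifter(off=.055,zs=None):
    "blade fit from both clouds; TCP height above lifter underside ~off"
    o=manip.observe();p=o['position'];y=np.radians(o['tcp_rot'][2]);ex=np.array([np.cos(y),np.sin(y)]);ey=np.array([-ex[1],ex[0]])
    z0=p[2]-off+.003
    for n in('top','side'):
        d=cap(n);c=cloud(d);q=c[...,:2]-p[:2];u=q@ex;v=q@ey
        m=(abs(c[...,2]-z0)<.014)&(u>.06)&(u<.16)&(abs(v)<.035)
        if m.sum()<30: print(n,'few',m.sum());continue
        k=np.linalg.lstsq(np.c_[np.ones(m.sum()),u[m]-.11,v[m]],c[...,2][m],rcond=None)[0]
        s=[np.median(v[m&(abs(u-t)<.008)]) for t in(.068,.085,.10,.115,.125)]
        print(n,m.sum(),'top z at disc centre rel TCP',(k[0]-p[2]).round(4),'slope deg u,v',np.degrees(k[1:]).round(2),'nose u',np.percentile(u[m],99.5).round(4),'mid v',np.round(s,4),'v range',np.percentile(v[m],[1,99]).round(4))
E
python3 - <<'E'
from h import *
lifter()
go(0,0,0)
E
```

```text
top 659 top z at disc centre rel TCP -0.0528 slope deg u,v [ 0.24 -0.77] nose u 0.1433 mid v [-0.0002 -0.0006 -0.     -0.0009 -0.0003] v range [-0.0228  0.0219]
side 511 top z at disc centre rel TCP -0.0553 slope deg u,v [-0.05 -0.44] nose u 0.1397 mid v [ 0.0009  0.0021  0.0004 -0.0004  0.001 ] v range [-0.0232  0.0229]
t 4.05 pos [ 0.4893 -0.1698  0.1338] rpy [-1.7994e+02  1.7000e-01 -1.3500e+01] w 0.0176 q [-30.4   4.  117.4   0.   58.8  73.1] f [ 0.2  0.2 -1.9]
tool delta [-0.515  -0.0508  0.1354]
```

Run:
```python
from h import *
np.set_printoptions(precision=0,suppress=True,linewidth=220)
import subprocess
# use original-free region from both clouds: height map 10mm cells, median mm
for n in('top','side'):
    c=cloud(load(n)).reshape(-1,3)
    print(n,'cols y from .20 down to -.06; rows x .72 -> .30')
    for x in np.arange(.72,.29,-.02):
        r=[]
        for y in np.arange(.2,-.07,-.015):
            m=(abs(c[:,0]-x)<.01)&(abs(c[:,1]-y)<.0075)
            r.append('%4d'%(np.median(c[m,2])*1e3) if m.any() else '   .')
        print('%.2f'%x,' '.join(r))
lifter();go(0,0,0)
```

```text
top cols y from .20 down to -.06; rows x .72 -> .30
0.72    .    .    .    .    .    .    .    .    0    4   -1  119   76    2    6    3    2    4    4
0.70    .    .    .    .    .    .    .    .    1    2    0    7   94   95   95   85   89   92   81
0.68    .    .    .    .    .    .    .    .    2    2    0    1    1    1    1    2    1    1    1
0.66    .    .    .    .    .    .    .    .    2    2    0    2    5    5    6    5    4    2    2
0.64    .    .    .    .    .    .    .    .    2    1    3   25   27   27   26   27    8    5    1
0.62    .    .    .    .    .    .    .    .    1    3    5   28   27   28   27   28   27   23    0
0.60    .    .    .    .    .    .    .    .    0    4    8   27   28   26   27   27   27    7    3
0.58    .    .    .    .    .    .    .    .    0    4    6   27   27   28   27   28   27    7    4
0.56    .    .    .    .    .    .    .    .    1    4    0    6    9   27   27   26    7    5    .
0.54    .    .    .    .    .    .    .    .    1    3    0    0    1    3    3    1    1    .    .
0.52    .    .    .    .    .    .    .    .    
[... 3091 characters left out ...]
479  427    0
0.34    .    .    .    .    .    .    .    .  -29  -31  -21  -32  -24  -23  502  491  446   -7  -29
0.32    .    .    .    .    .    .    .    .    .    .    .    .    .    .  503  465  451    .    .
0.30    .    .    .    .    .    .    .    .    .    .    .    .    .  513  487  468    .    .    .
top 652 top z at disc centre rel TCP -0.0533 slope deg u,v [-0. -0.] nose u 0.1427 mid v [-0. -0. -0. -0.  0.] v range [-0.  0.]
side 515 top z at disc centre rel TCP -0.0544 slope deg u,v [-0. -0.] nose u 0.1409 mid v [0. 0. 0. 0. 0.] v range [-0.  0.]
t 4.15 pos [ 0. -0.  0.] rpy [-180.    0.  -14.] w 0.0171 q [-30.   4. 117.   0.  59.  73.] f [-0.  1. -3.]
tool delta [-1. -0.  0.]
```

```bash
cat >> h.py <<'E'
L=.108
def tcp_for(o,yaw,L=L):
    y=np.radians(yaw);return np.array(o[:2])-L*np.array([np.cos(y),np.sin(y)])
E
python3 - <<'E'
from h import *
np.set_printoptions(precision=4,suppress=True)
S=np.array([.602,-.005]);sy=-13.5
R=lambda a:np.array([[np.cos(np.radians(a)),-np.sin(np.radians(a))],[np.sin(np.radians(a)),np.cos(np.radians(a))]])
pins=[S+R(sy)@np.array(p) for p in((.025,.043),(.025,-.043),(-.025,.043),(-.025,-.043))]
t=np.linspace(-90,90,31);nose=np.c_[.012+.023*np.cos(np.radians(t)),.023*np.sin(np.radians(t))]
out=np.r_[nose,[[-.056,.023],[-.056,-.023]]]
def rep(d,yaw,n):
    o=np.array([.6018,-.007])+R(yaw)@np.array([-d,n]);T=tcp_for(o,yaw)
    poly=(R(yaw)@out.T).T+o
    cl=[-cv2.pointPolygonTest((poly*1e4).astype(np.float32).reshape(-1,1,2),tuple((p*1e4).tolist()),True)/1e4-.008 for p in pins]
    noseR=max(0,0); dd=-cv2.pointPolygonTest((poly*1e4).astype(np.float32).reshape(-1,1,2),(6018.,-70.),True)/1e4-.05
    print(d,yaw,n,'TCP',T,'r',np.hypot(*T).round(3),'pin clear mm',(np.array(cl)*1e3).round(1),'to disc',round(dd*1e3,1))
for a in((.1,-33.5,-.006),(.1,-30.5,-.006),(.08,-33.5,-.006),(.06,-33.5,-.006),(.04,-33.5,-.006),(.04,-25,-.003),(.04,-17,0),(.04,-13.5,0),(0,-13.5,0)):rep(*a)
go(*tcp_for((0,0),0),.2)
E
```

```text
0.1 -33.5 -0.006 TCP [0.425  0.1028] r 0.437 pin clear mm [80.4 96.6 31.9 57.5] to disc 15.2
0.1 -30.5 -0.006 TCP [0.4195 0.0934] r 0.43 pin clear mm [82.4 95.3 34.6 55. ] to disc 15.2
0.08 -33.5 -0.006 TCP [0.4417 0.0918] r 0.451 pin clear mm [63.7 77.  18.  40.4] to disc -4.7
0.06 -33.5 -0.006 TCP [0.4584 0.0807] r 0.465 pin clear mm [48.6 57.6  9.6 25.2] to disc -24.6
0.04 -33.5 -0.006 TCP [0.4751 0.0697] r 0.48 pin clear mm [36.1 38.6  8.6 14.1] to disc -44.4
0.04 -25 -0.003 TCP [0.4664 0.0528] r 0.469 pin clear mm [36.7 37.5 11.  12.8] to disc -44.8
0.04 -17 0 TCP [0.4603 0.0363] r 0.462 pin clear mm [37.2 36.8 12.4 11.8] to disc -45.0
0.04 -13.5 0 TCP [0.4579 0.0275] r 0.459 pin clear mm [38.3 35.8 14.1 10.1] to disc -45.0
0 -13.5 0 TCP [0.4968 0.0182] r 0.497 pin clear mm [15.8 11.9 14.  10. ] to disc -73.0
t 4.15 pos [ 0.4892 -0.1698  0.1333] rpy [-179.93    0.22  -13.5 ] w 0.0171 q [-30.4   4.1 117.4   0.   58.7  73.1] f [-0.1  0.8 -3.1]
tool delta [-0.6206 -0.0257 -0.0643]
```

```bash
python3 shift.py '0 0 0 5 .01;0 0 0 5 .01;0 0 0 5 .01;0 0 0 5 .01;-.01 -.01 0 0 .01;-.02 -.019 0 0 .01;-.02 -.019 0 0 .01;-.02 -.019 0 0 .01;-.02 -.019 0 0 .01;-.02 -.019 0 0 .01'
python3 shift.py '-.02 -.019 0 0 .01;-.02 -.019 0 0 .01;-.02 -.019 0 0 .01;-.02 -.019 0 0 .01;-.02 -.019 0 0 .01;-.01 -.01 0 0 .01;0 0 0 0 .01;0 0 0 0 .01;0 0 0 0 .01;0 0 0 0 .01'
python3 - <<'E'
from h import *
lifter()
go(.425,.1028,.0685)
E
```

```text
time: 5.15
position: [0.4552, -0.0203, 0.1343]
tcp_rot: [180.0, 0.1, -33.4]
ft_force: [0.3, 0.0, -1.1]
gripper_width: 0.0169
finger_force: 58.7
time: 6.15
position: [0.423, 0.1254, 0.1352]
tcp_rot: [180.0, 0.0, -33.5]
ft_force: [0.2, -0.7, -1.9]
gripper_width: 0.0169
finger_force: 58.8
top 686 top z at disc centre rel TCP -0.053 slope deg u,v [ 0.13 -0.03] nose u 0.1437 mid v [-0.0006 -0.0004 -0.0002  0.0002  0.0001] v range [-0.023   0.0221]
side 903 top z at disc centre rel TCP -0.0537 slope deg u,v [-0.14 -0.41] nose u 0.1422 mid v [ 0.0184 -0.002   0.0001  0.     -0.0006] v range [-0.0231  0.0216]
t 6.25 pos [0.4231 0.1254 0.1353] rpy [179.99   0.   -33.56] w 0.017 q [  3.3  -6.5 127.6  -0.   59.  126.9] f [ 0.1 -0.1 -0.7]
tool delta [0.0141 0.0178 0.0668]
```

```bash
python3 shift.py '.007 .009 0.01 0 .01;.007 .009 .015 0 .01;0 0 .02 0 .01;0 0 .015 0 .01;0 0 .006 0 .01;0 0 0 0 .01;0 0 0 0 .01;0 0 0 0 .01'
python3 - <<'E'
from h import *
lifter()
go(.4751,.0697,.069)
d=load('side');cv2.imwrite('pics/s3.png',cv2.resize(d['color'][200:350,130:330],(800,600)))
E
```

```text
time: 7.05
position: [0.4255, 0.1032, 0.0702]
tcp_rot: [-179.9, -0.1, -33.5]
ft_force: [0.1, -0.1, -1.9]
gripper_width: 0.017
finger_force: 58.8
top 733 top z at disc centre rel TCP -0.0547 slope deg u,v [-4.59 -2.79] nose u 0.1594 mid v [0.0005 0.0005 0.001  0.0021 0.0007] v range [-0.0232  0.0318]
side 1116 top z at disc centre rel TCP -0.0551 slope deg u,v [-4.7  -4.66] nose u 0.1597 mid v [ 0.019  -0.0003  0.0031  0.002   0.    ] v range [-0.0269  0.0331]
t 7.15 pos [0.4253 0.1033 0.0702] rpy [-1.7994e+02 -9.0000e-02 -3.3490e+01] w 0.0172 q [  0.3  -0.3 129.9  -0.   50.3 123.8] f [ 0.4 -0.1 -0.6]
tool delta [0.06   0.0006 0.0013]
```

View pics/s3.png

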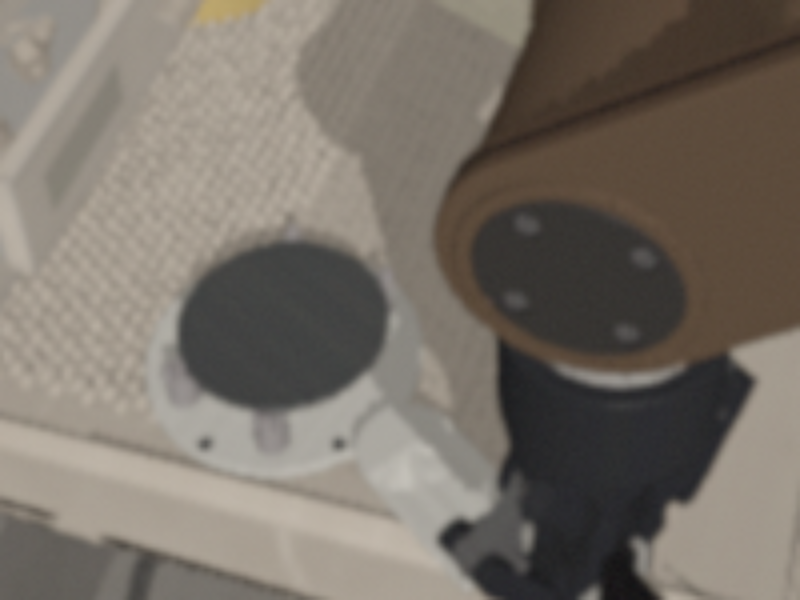

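The blade is low over the base rim, nose at crop (370,430), between the two front pins (270,430) and (390,280), short of the disc edge. Inserting.

```bash
python3 shift.py '.01 0 .001 0 .01;.01 0 0 0 .01;.01 0 0 0 .01;.01 0 0 0 .01;.01 0 0 0 .01;.01 0.0006 0 0 .01;0 0 0 0 .01;0 0 0 0 .01'
python3 shift.py '.0022 .0112 0 -5 .01;.0012 .0113 0 -5 .01;.0003 .0114 0 -5 .01;-.0007 .0114 0 -5 .01;0 0 0 0 .01;0 0 0 0 .01;0 0 0 0 .01'
python3 - <<'E'
from h import *
go(.4579,.0275,.069)
go(.4968,.0182,.069)
d=cap('side');a=cap('top')
cv2.imwrite('pics/s4.png',np.hstack([cv2.resize(d['color'][230:330,150:260],(440,400)),cv2.resize(a['color'][140:230,120:200],(355,400))]))
E
```

```text
time: 7.95
position: [0.4743, 0.0695, 0.0682]
tcp_rot: [180.0, 0.0, -33.5]
ft_force: [-0.5, 0.6, -1.4]
gripper_width: 0.0174
finger_force: 58.8
time: 8.65
position: [0.4572, 0.0279, 0.0684]
tcp_rot: [-180.0, -0.0, -13.6]
ft_force: [0.2, 0.5, -1.4]
gripper_width: 0.017
finger_force: 58.9
t 8.65 pos [0.4572 0.0279 0.0684] rpy [-179.99   -0.    -13.55] w 0.017 q [ -9.2   2.6 127.2   0.   50.2  94.3] f [ 0.2  0.5 -1.4]
tool delta [ 0.0008  0.0002 -0.0006]
t 8.65 pos [0.4572 0.0279 0.0684] rpy [-179.99   -0.    -13.55] w 0.017 q [ -9.2   2.6 127.2   0.   50.2  94.3] f [ 0.2  0.5 -1.4]
tool delta [ 0.0408  0.0001 -0.0006]
```

View pics/s4.png

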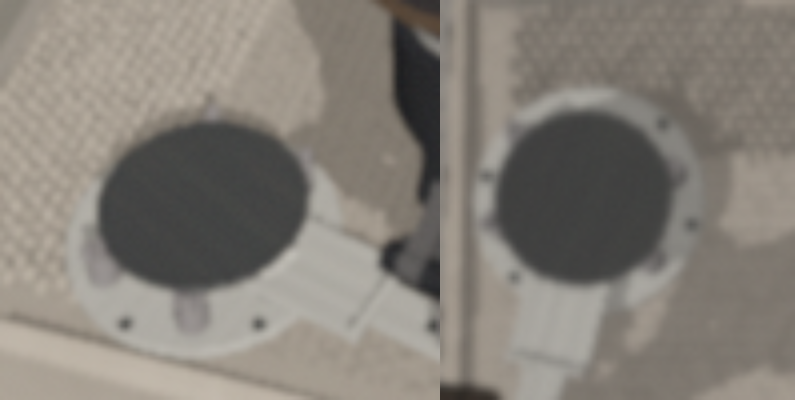

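The blade is under the disc between the pins, disc undisturbed, heel line at right-crop (555,355). Advancing.

```bash
python3 shift.py '.01 0 0 0 .01;.01 0 0 0 .01;.01 0 0 0 .01;.007 0 0 0 .01;0 0 0 0 .01;0 0 0 0 .01;0 0 0 0 .01'
python3 - <<'E'
from h import *
go(.4968,.0182,.069)
d=cap('side');a=cap('top')
for n,d in(('top',a),('side',d)):
    g=cv2.cvtColor(d['color'],cv2.COLOR_BGR2GRAY)
    ex=np.array([np.cos(np.radians(-13.55)),np.sin(np.radians(-13.55))]);C=np.array([.6018,-.007])
    s=[]
    for t in np.arange(-.072,-.040,.001):
        v=0
        for w in(-.012,-.008,-.004,.004,.008,.012):
            P=np.r_[C+t*ex+w*np.array([-ex[1],ex[0]]),.018];q=d['rotation'].T@(P-d['position'])
            u=d['cx']+d['fx']*q[0]/-q[2];vv=d['cy']-d['fy']*q[1]/-q[2]
            v+=cv2.getRectSubPix(g,(1,1),(float(u),float(vv)))[0,0]/6
        s.append((int(round(t*1e3)),int(v)))
    print(n,s)
E
```

```text
time: 9.45
position: [0.4926, 0.0189, 0.068]
tcp_rot: [180.0, 0.1, -13.5]
ft_force: [-0.5, 1.1, -1.4]
gripper_width: 0.017
finger_force: 58.9
t 9.45 pos [0.4926 0.0189 0.068 ] rpy [ 1.80e+02  5.00e-02 -1.35e+01] w 0.017 q [ -9.6   7.  122.5   0.   50.6  93.9] f [-0.5  1.1 -1.4]
tool delta [ 0.0042 -0.0003 -0.001 ]
top [(-72, 160), (-71, 160), (-70, 160), (-69, 161), (-68, 161), (-67, 162), (-66, 162), (-65, 163), (-64, 163), (-63, 164), (-62, 164), (-61, 164), (-60, 163), (-59, 161), (-58, 157), (-57, 153), (-56, 149), (-55, 147), (-54, 147), (-53, 148), (-52, 148), (-51, 146), (-50, 141), (-49, 132), (-48, 120), (-47, 107), (-46, 94), (-45, 83), (-44, 75), (-43, 70), (-42, 67), (-41, 65)]
side [(-72, 165), (-71, 166), (-70, 166), (-69, 165), (-68, 165), (-67, 165), (-66, 165), (-65, 164), (-64, 164), (-63, 166), (-62, 167), (-61, 169), (-60, 168), (-59, 165), (-58, 160), (-57, 157), (-56, 156), (-55, 160), (-54, 164), (-53, 167), (-52, 170), (-51, 171), (-50, 170), (-49, 167), (-48, 160), (-47, 149), (-46, 133), (-45, 116), (-44, 99), (-43, 86), (-42, 78), (-41, 72)]
```

```bash
python3 shift.py '.0015 0 0 0 .01;0 0 -.002 0 .01;0 0 -.003 0 .01;0 0 -.002 0 .01;0 0 -.002 0 .01;0 0 -.002 0 .01;0 0 -.003 0 .01;0 0 -.004 0 .01;0 0 0 0 .01;0 0 0 0 .01'
python3 - <<'E'
from h import *
go(.4968,.0182,.069)
d=cap('side');a=cap('top')
for n,d,bx in(('top',a,(125,150,60,65)),('side',d,(160,235,80,70))):
    cl=cloud(d);A,p=blobs(d,bx,95,200)[0];m=p.mean(0).round().astype(int)
    w=cl[m[1]-13:m[1]+14,m[0]-13:m[0]+14].reshape(-1,3);k=np.linalg.lstsq(np.c_[np.ones(len(w)),w[:,:2]-w[:,:2].mean(0)],w[:,2],rcond=None)[0]
    print(n,A,m,'z',k[0].round(4),'tilt',np.degrees(k[1:]).round(2),'c',onz(d,*p.mean(0),k[0]).round(4))
cv2.imwrite('pics/s5.png',cv2.resize(d['color'][220:330,150:270],(655,600)))
E
```

```text
time: 10.55
position: [0.4946, 0.0184, 0.0865]
tcp_rot: [-180.0, -0.0, -13.5]
ft_force: [-0.5, 0.2, -1.5]
gripper_width: 0.0169
finger_force: 58.9
t 10.55 pos [0.4946 0.0184 0.0865] rpy [-1.800e+02 -2.000e-02 -1.351e+01] w 0.0169 q [ -9.6   5.3 121.9   0.   52.8  93.9] f [-0.5  0.2 -1.5]
tool delta [ 0.0021 -0.0003  0.0175]
top 1234.4375 [152 184] z 0.04 tilt [-37.33 -68.4 ] c [ 0.6017 -0.0087  0.04  ]
side 2159.78125 [218 268] z 0.049 tilt [-31.23  47.07] c [ 0.5724 -0.0252  0.049 ]
```

View pics/s5.png

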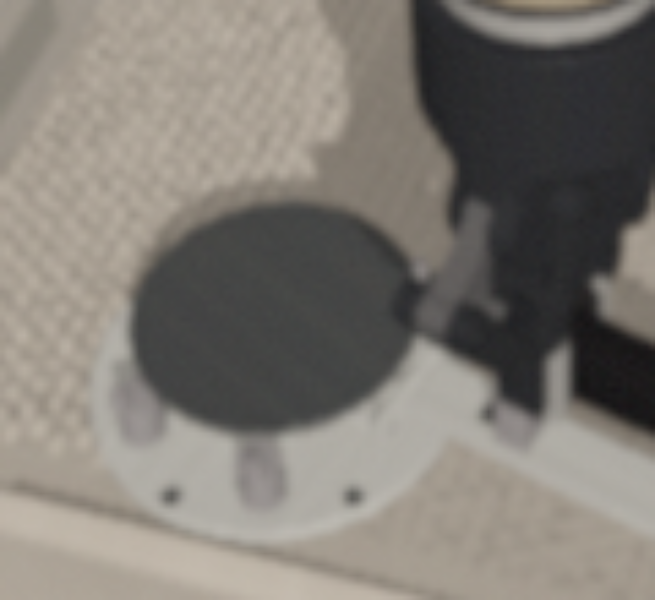

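The disc has come off the pins, resting on the blade against the heel, level; pins at crop (140,410) and (260,470) now stand free below it.

```bash
python3 shift.py '0 0 -.005 0 .01;0 0 -.01 0 .01;0 0 -.012 0.6 .01;0 0 -.01 2 .01;0 0 -.005 3 .01;0 0 0 3 .01;0 0 0 1.5 .01;0 0 0 .5 .01;.002 .006 0 0 .01;.004 .012 0 0 .01'
python3 shift.py '.006 .017 0 0 .01;.0075 .022 0 0 .01;.008 .024 0 0 .01;.008 .024 0 0 .01;.008 .024 0 0 .01;.008 .024 0 0 .01;.008 .024 0 0 .01;.008 .024 0 0 .01;.008 .024 0 0 .01;.0075 .022 0 0 .01'
python3 shift.py '.006 .017 0 0 .01;.005 .013 0 0 .01;.004 .01 0 0 .01;.002 .006 0 0 .01;.001 .003 0 0 .01;0 0 0 0 .01;0 0 0 0 .01;0 0 0 0 .01;0 0 0 0 .01'
cat >> h.py <<'E'
def disc(bt,bs,zt,thr=95):
    "disc in both views, at its top height zt"
    for n,bx in(('top',bt),('side',bs)):
        d=cap(n);cl=cloud(d);B=[x for x in blobs(d,bx,thr,200)]
        if not B: print(n,'none');continue
        A,p=B[0];e=cv2.fitEllipse(cv2.convexHull(p.astype(np.float32)));m=np.round(e[0]).astype(int)
        w=cl[m[1]-13:m[1]+14,m[0]-13:m[0]+14].reshape(-1,3);w=w[abs(w[:,2]-zt)<.015]
        k=np.linalg.lstsq(np.c_[np.ones(len(w)),w[:,:2]-w[:,:2].mean(0)],w[:,2],rcond=None)[0]
        P=np.array([onz(d,u,v,zt)[:2] for u,v in p]);c,s,_=cv2.fitEllipse((cv2.convexHull((P*1e3).astype(np.float32))))
        print(n,A,m,'z',k[0].round(4),'tilt',np.degrees(k[1:]).round(2),'c',np.round(c,1),'axes',np.round(s,1))
E
python3 - <<'E'
from h import *
go(.4661,-.2874,.13)
disc((240,150,90,85),(200,120,110,100),manip.observe()['position'][2]-.0495)
cv2.imwrite('pics/c6.png',np.hstack([cv2.resize(load('top')['color'][140:260,190:340],(400,320)),cv2.resize(load('side')['color'][110:260,190:340],(400,320))]))
E
```

```text
time: 11.65
position: [0.4925, -0.0006, 0.1283]
tcp_rot: [180.0, 0.0, -24.0]
ft_force: [-0.3, -0.6, -2.8]
gripper_width: 0.0174
finger_force: 58.8
time: 12.65
position: [0.4686, -0.243, 0.1282]
tcp_rot: [180.0, 0.0, -24.1]
ft_force: [-1.0, -0.1, -3.4]
gripper_width: 0.017
finger_force: 58.8
time: 13.55
position: [0.4659, -0.2925, 0.1283]
tcp_rot: [-180.0, 0.0, -24.1]
ft_force: [0.7, 0.3, -2.2]
gripper_width: 0.017
finger_force: 58.8
t 13.55 pos [ 0.4659 -0.2925  0.1283] rpy [-1.7999e+02  1.0000e-02 -2.4070e+01] w 0.017 q [-42.7   8.3 113.3   0.   58.4  71.4] f [ 0.7  0.3 -2.2]
tool delta [-0.0019 -0.0047 -0.0017]
top 2449.34375 [273 232] z 0.0 tilt [0. 0.] c [ 535.6 -306.4] axes [155.9 192.8]
side 911.84375 [302 145] z 0.0 tilt [0. 0.] c [ 506.9 -457.7] axes [ 81.1 280.4]h.py:53: RuntimeWarning: Mean of empty slice.
  k=np.linalg.lstsq(np.c_[np.ones(len(w)),w[:,:2]-w[:,:2].mean(0)],w[:,2],rcond=None)[0]
  ret = um.true_divide(
```

View pics/c6.png

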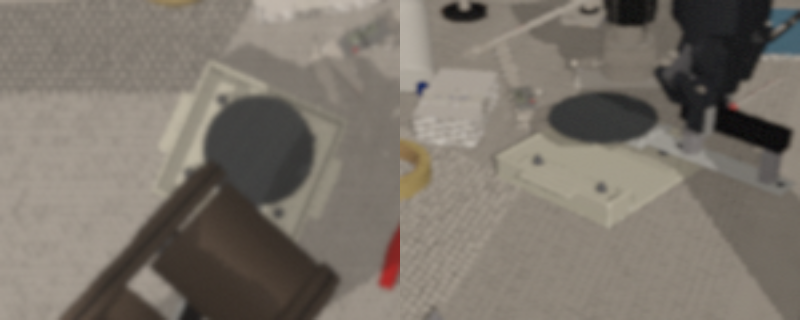

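The disc lies flat on the blade over the tray in both views; in the top crop it (260,150) sits slightly towards the right posts.

```bash
cat >> h.py <<'E'
from scipy.optimize import least_squares
def disc2(n,bx,zt,thr=100,R=.05):
    d=cap(n);x,y,w,h=bx;I=cv2.resize(d['color'][y:y+h,x:x+w],None,fx=4,fy=4,interpolation=cv2.INTER_CUBIC).astype(int)
    m=((I.max(2)<thr)&(I.max(2)-I.min(2)<22)).astype(np.uint8)
    m=cv2.morphologyEx(m,cv2.MORPH_OPEN,np.ones((5,5),np.uint8))
    c=max(cv2.findContours(m,cv2.RETR_EXTERNAL,cv2.CHAIN_APPROX_NONE)[0],key=cv2.contourArea)[:,0]
    ok=(c>3).all(1)&(c[:,0]<4*w-4)&(c[:,1]<4*h-4);c=c[ok]
    P=np.array([onz(d,*q,zt)[:2] for q in (c+.5)/4-.5+[x,y]])
    f=lambda v:np.hypot(*(P-v[:2]).T)-v[2]
    s=least_squares(f,[*P.mean(0),R],loss='soft_l1',f_scale=.001)
    C=s.x[:2];cl=cloud(d).reshape(-1,3);k=(np.hypot(*(cl[:,:2]-C).T)<.04)&(abs(cl[:,2]-zt)<.012);w=cl[k]
    k=np.linalg.lstsq(np.c_[np.ones(len(w)),w[:,:2]-C],w[:,2],rcond=None)[0]
    print(n,'centre,R',s.x.round(4),'res med',np.median(abs(s.fun)).round(4),len(c),'z',k[0].round(4),'tilt',np.degrees(k[1:]).round(2),len(w))
    return C
E
python3 - <<'E'
from h import *
zt=manip.observe()['position'][2]-.0495
disc2('top',(262,168,52,52),zt);disc2('side',(240,146,46,36),zt)
go(.4661,-.2874,.13)
E
```

```text
top centre,R [ 0.5666 -0.3355  0.0491] res med 0.0011 461 z 0.0794 tilt [-0.06 -0.36] 883
side centre,R [ 0.5653 -0.3366  0.0513] res med 0.0009 347 z 0.0788 tilt [-0.29 -0.07] 500
t 13.75 pos [ 0.4659 -0.2928  0.1283] rpy [-180.     -0.    -24.09] w 0.0171 q [-42.7   8.4 113.3   0.   58.3  71.4] f [-0.5 -0.6 -2.9]
tool delta [-0.002  -0.005  -0.0017]
```

```bash
python3 shift.py '-.0015 -.004 0.004 0 .01;0 0 .008 0 .01;0 0 .01 0 .01;0 0 .008 0 .01;0 0 .004 0 .01;0 0 .001 0 .01;0 0 0 0 .01;0 0 0 0 .01;0 0 0 0 .01'
python3 - <<'E'
from h import *
zt=manip.observe()['position'][2]-.0495
disc2('top',(262,168,52,52),zt);disc2('side',(238,150,50,50),zt)
go(.4661,-.2874,.0925)
cv2.imwrite('pics/c7.png',np.hstack([cv2.resize(load('top')['color'][160:235,245:325],(400,375)),cv2.resize(load('side')['color'][150:225,220:300],(400,375))]))
E
```

```text
time: 14.65
position: [0.4664, -0.289, 0.0939]
tcp_rot: [180.0, -0.1, -24.1]
ft_force: [0.2, 0.4, -2.1]
gripper_width: 0.017
finger_force: 58.9
top centre,R [ 0.5677 -0.333   0.0485] res med 0.0004 394 z 0.0449 tilt [-0.32 -0.07] 832
side centre,R [ 0.5661 -0.3316  0.0493] res med 0.0006 378 z 0.0443 tilt [-0.14 -0.29] 498
t 14.75 pos [ 0.4663 -0.2889  0.0937] rpy [ 1.7999e+02 -4.0000e-02 -2.4100e+01] w 0.0171 q [-42.4  11.  114.4   0.   54.5  71.7] f [-0.2 -0.5 -2.6]
tool delta [-0.0008 -0.0013  0.0012]
```

View pics/c7.png

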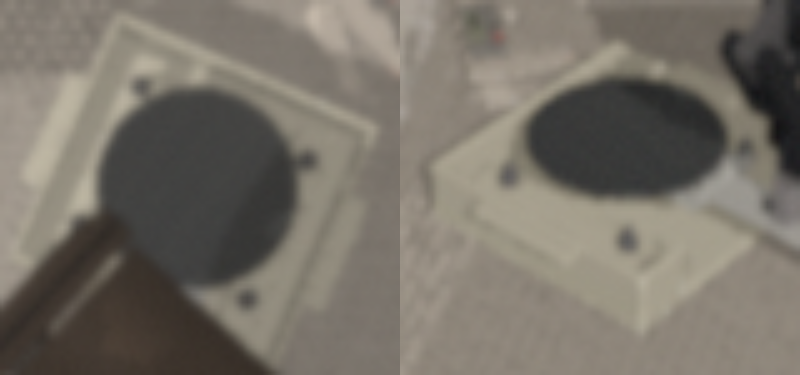

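The disc (top crop (198,187)) is centred between the post tips (140,87), (307,160), (247,298); side view agrees. Lowering gently.

```bash
python3 shift.py '-.0006 -.0005 .003 0 .01;0 0 .004 0 .01;0 0 .004 0 .01;0 0 .003 0 .01;0 0 .002 0 .01;0 0 .001 0 .01;0 0 .001 0 .01;0 0 .001 0 .01;0 0 .001 0 .01;0 0 .001 0 .01'
python3 shift.py '0 0 .001 0 .01;0 0 .002 0 .01;0 0 .002 0 .01;0 0 0 0 .01;0 0 0 0 .01;0 0 0 0 .01'
python3 - <<'E'
from h import *
disc2('top',(262,168,52,52),.026);disc2('side',(238,155,50,50),.026)
go(.4661,-.2874,.0677)
cv2.imwrite('pics/c8.png',np.hstack([cv2.resize(load('top')['color'][160:235,245:325],(400,375)),cv2.resize(load('side')['color'][150:225,220:300],(400,375))]))
E
```

```text
time: 15.75
position: [0.466, -0.2882, 0.0726]
tcp_rot: [180.0, -0.0, -24.1]
ft_force: [0.0, -0.6, -1.8]
gripper_width: 0.0173
finger_force: 58.9
time: 16.35
position: [0.4658, -0.2881, 0.0674]
tcp_rot: [180.0, -0.0, -24.1]
ft_force: [-0.3, -1.2, -1.5]
gripper_width: 0.017
finger_force: 58.9
top centre,R [ 0.567  -0.3317  0.0482] res med 0.0003 364 z 0.026 tilt [-0.07 -0.38] 812
side centre,R [ 0.5652 -0.3306  0.0489] res med 0.0005 398 z 0.0256 tilt [ 0.02 -0.05] 503
t 16.45 pos [ 0.4658 -0.288   0.0674] rpy [ 1.80e+02 -1.00e-02 -2.41e+01] w 0.0173 q [-42.3  13.4 115.    0.   51.6  71.8] f [ 0.7 -0.3 -1.9]
tool delta [-0.     -0.0007 -0.0003]
```

View pics/c8.png

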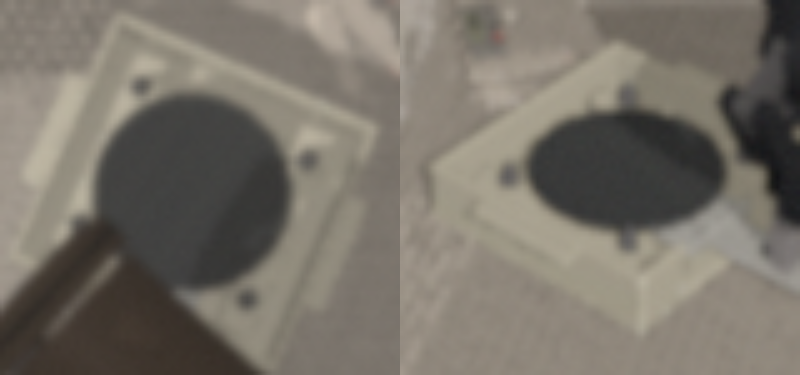

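Disc top measured at 26 mm, level, between all four posts; the blade is free beneath. Drawing out.

```bash
python3 shift.py '-.003 0 0 0 .01;-.007 0 0 0 .01;-.01 0 0 0 .01;-.013 0 0 0 .01;-.015 0 0 0 .01;-.015 0 0 0 .01;-.015 0 0 0 .01;-.013 0 0 0 .01;-.01 0 0 0 .01;0 0 0 0 .01'
python3 shift.py '-.005 0 0 0 .01;-.005 0 0 0 .01;0 0 0 0 .01;0 0 0 0 .01;0 0 0 0 .01'
python3 - <<'E'
from h import *
disc2('top',(262,168,52,52),.026);disc2('side',(238,155,50,50),.026)
go(.4658-.112*.913,-.288+.112*.408,.0677)
E
```

```text
time: 17.45
position: [0.3723, -0.2459, 0.067]
tcp_rot: [-180.0, 0.1, -24.1]
ft_force: [0.7, 0.2, -1.5]
gripper_width: 0.0168
finger_force: 58.9
time: 17.95
position: [0.3647, -0.2429, 0.0674]
tcp_rot: [180.0, -0.0, -24.1]
ft_force: [-0.1, 0.3, -1.3]
gripper_width: 0.0174
finger_force: 58.9
top centre,R [ 0.5678 -0.3315  0.0481] res med 0.0004 436 z 0.026 tilt [ 0.18 -0.11] 807
side centre,R [ 0.5659 -0.3298  0.0479] res med 0.0004 369 z 0.0255 tilt [-0.07 -0.25] 499
t 18.05 pos [ 0.3646 -0.2428  0.0673] rpy [ 1.80e+02 -1.00e-02 -2.41e+01] w 0.0173 q [-4.700e+01  1.000e-01  1.299e+02  0.000e+00  5.000e+01  6.710e+01] f [-0.5 -0.6 -2.2]
tool delta [-0.0012 -0.     -0.0004]
```

```bash
python3 shift.py '0 0 -.01 0 .01;0 0 -.02 0 .01;0 0 -.015 0 .01;0 0 0 -5.3 .01;0 0 0 -5.3 .01;.0107 -.0171 0 0 .01;.0107 -.0171 0 0 .01;.0107 -.0171 0 0 .01;.0107 -.0171 0 0 .01;.0107 -.0171 0 0 .01'
python3 shift.py '.0107 -.0171 0 0 .01;.0107 -.0171 0 0 .01;.0107 -.0171 0 0 .01;0 0 .01 0 .01;0 0 .02 0 .01;0 0 .014 0 .01;0 0 .004 0 .01;0 0 0 0 .01;0 0 0 0 .01'
python3 -c "
from h import *
lifter();go(.48,-.13,.057)"
```

```text
time: 19.05
position: [0.4372, -0.1716, 0.1131]
tcp_rot: [180.0, -0.0, -13.5]
ft_force: [0.0, -0.6, -1.4]
gripper_width: 0.0173
finger_force: 58.9
time: 19.95
position: [0.4799, -0.1301, 0.0648]
tcp_rot: [180.0, -0.0, -13.5]
ft_force: [-0.1, 0.3, -1.5]
gripper_width: 0.0169
finger_force: 59.1
top 947 top z at disc centre rel TCP -0.057 slope deg u,v [-3.8   1.15] nose u 0.1597 mid v [-0.0017 -0.0026 -0.002  -0.0013 -0.0015] v range [-0.0341  0.0337]
side 879 top z at disc centre rel TCP -0.0566 slope deg u,v [-3.9  -8.46] nose u 0.1593 mid v [0.0073 0.0067 0.0077 0.0069 0.0071] v range [-0.0323  0.0341]
t 20.05 pos [ 0.4802 -0.1302  0.0652] rpy [ 1.7997e+02 -1.0000e-01 -1.3520e+01] w 0.0171 q [-26.9   7.7 122.   -0.   50.2  76.7] f [ 0.2  0.5 -1.9]
tool delta [-0.0002 -0.0001  0.0082]
```

```bash
python3 shift.py '0 0 .004 0 .01;0 0 .002 0 .01;0 0 .001 0 .01;0 0 .001 0 .01;0 0 0 0 .01;0 0 0 0 .01'
python3 shift.py '0 0 .001 0 .01;0 0 0 0 .01;0 0 0 0 .01'
```

```text
time: 20.65
position: [0.4797, -0.1296, 0.0563]
tcp_rot: [180.0, -0.0, -13.5]
ft_force: [-0.1, 0.3, -1.3]
gripper_width: 0.0171
finger_force: 59.1
time: 20.95
position: [0.4798, -0.1298, 0.0559]
tcp_rot: [180.0, -0.0, -13.5]
ft_force: [-2.0, 0.3, 4.8]
gripper_width: 0.0177
finger_force: 59.7
```

Contact (force swings from −1.5 to +4.8 N). Release and go straight up.

```bash
python3 shift.py '0 0 0 0 .03;0 0 0 0 .05;0 0 0 0 .07;0 0 0 0 .085;0 0 0 0 .085;0 0 0 0 .085;0 0 -.01 0 .085;0 0 -.03 0 .085;0 0 -.04 0 .085;0 0 -.04 0 .085'
python3 shift.py '0 0 -.04 0 .085;-.03 0 -.02 0 .085;-.03 0 0 0 .085;0 0 0 0 .085;0 0 0 0 .085;0 0 0 0 .085'
python3 - <<'E'
from h import *
disc2('top',(262,168,52,52),.026);disc2('side',(238,155,50,50),.026);go(.45,-.1,.2)
a,b=load('top')['color'],load('side')['color']
cv2.imwrite('pics/c9.png',np.hstack([cv2.resize(a[100:300,120:360],(400,333)),cv2.resize(b[130:330,150:390],(400,333))]))
E
```

```text
time: 21.95
position: [0.4792, -0.1295, 0.1769]
tcp_rot: [-180.0, 0.0, -13.5]
ft_force: [-0.4, -0.0, -0.4]
gripper_width: 0.0846
finger_force: 0.0
time: 22.55
position: [0.4218, -0.1159, 0.2355]
tcp_rot: [180.0, -0.0, -13.5]
ft_force: [-0.4, 0.5, 0.3]
gripper_width: 0.0848
finger_force: 0.0
top centre,R [ 0.5678 -0.3315  0.0476] res med 0.0003 434 z 0.0262 tilt [ 0.01 -0.27] 809
side centre,R [ 0.5662 -0.3299  0.0484] res med 0.0005 383 z 0.0255 tilt [-0.01 -0.01] 499
t 22.65 pos [ 0.4218 -0.1158  0.2352] rpy [-1.7999e+02  3.0000e-02 -1.3500e+01] w 0.0849 q [-28.7 -14.4 123.    0.   71.5  74.8] f [ 0.4  0.1 -0.6]
tool delta [ 0.0237 -0.022   0.0352]
```

View pics/c9.png

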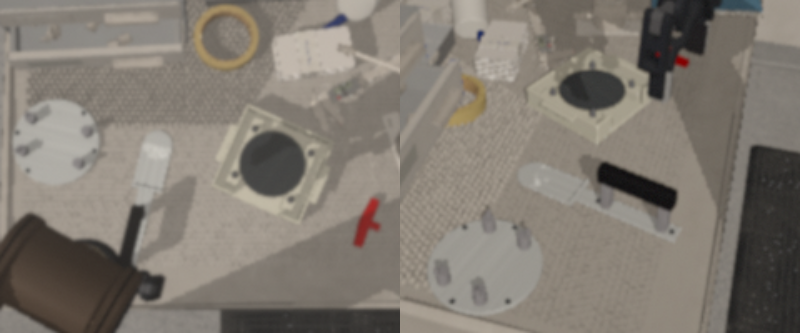

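The disc lies flat between the four posts (side crop (592,90)). The lifter lies flat on the bench (600,195), clear of the tray and the stand. The tape and hex key are where they were, and the gripper is free.

```bash
python3 -c "
from bench import manip
print(manip.job_done())"
```

```text
the job is handed in; nothing more can be done
None
```

The disc lies flat on the tray ledges between the four posts, the lifter is laid flat on the bench clear of tray and stand, and the job was handed in at about 23 s of the 58 s allowed; no verdict was returned.

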